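Click the lid of a craft-stock box shut

ROBOT

A 6-joint arm with a two-finger parallel gripper is mounted at the origin on the work surface. World frame = base frame: x ahead of the robot, y to its left, z up, the work surface at z = 0. Lengths are in m, angles in rad, forces in N, time in s.
With the tool pointing down it reaches from about 0.325 to 0.85 m from the base axis. Payload 4.4 kg.
Tool frame: the origin (TCP) lies at the very end of the fingers, on their centre line; the grasp point (between the pads) lies 19 mm behind it; x points along the fingers, z is the direction in which the jaws open and shut, and the axes are right-handed (so a half turn about x gives the same grasp; the last joint's range is limited). The gripper opens to 94 mm and grips with 3 to 60 N. Pads are 16 mm wide; open, the fingers measure 119 mm over their backs; the gripper's body (75 mm by 177 mm) begins 78 mm behind the grasp point.
Start: joints at [-1.474, 0.207, 1.542, -0, 1.393, -0.15], TCP at [0.14, -0.558, 0.205] pointing down, gripper open.
Joint ranges: [-2.73, 2.73], [-0.86, 2.22], [0.23, 2.46], [-1.11, 4.25], [0.08, 2.63], [-2.82, 2.82]. Speed limits (rad/s): [2.79, 2.79, 3.14, 3.14, 3.14, 3.14].

INTERFACE

Orientations are given as a unit quaternion [x, y, z, w].
In Python, from plant import observe, get_image, sign_off gives the robot as it stands.
- The arm moves only by the tool carry_out, never from a script. Its argument "plan" is a list of rows, each an object with "dr": the turn, a rotation vector about the tool's x, y, z in degrees, a list of three; "delta_pos": the shift along the tool's x, y, z in mm, a list of three; "fingers": the opening, from 0 (shut) to 1 (fully open). In form: [{"dr": [rx, ry, rz], "delta_pos": [dx, dy, dz], "fingers": fingers}, ...]. A call has 1 to 8 rows; each row is the pose to reach, as a shift and turn from the pose commanded when the call began, along the tool's axes at that moment; what a row does not reach only later rows make up. A row lasts 1/8 s, in which the tool goes at most 62.5 mm and 10.7 degrees, less where a joint would pass 70% of its speed; a pose out of reach is approached as far as the arm can. A call with a gripper value outside its range is refused whole. The fingers move at their own pace and stop on an object; the grip force is fixed at half the most. Time passes only in rows, so rows that repeat a pose let the fingers close. It gives the time, the measured TCP pose, the force and the opening at its end, in the units of the state.
- observe(): the state, without advancing time (a new reading comes with each control period).
- get_image(name): name is "side" or "top" or "wrist"; returns a dict with "img" (384x512x3 uint8, blue, green, red), "range_z" (384x512 float32, m along the optical axis (not along the pixel's ray), 0 where there is no reading), "fovy" (degrees; the focal length in pixels is half the picture's height over the tangent of half this angle, whatever the lens; pixels are square), "cx", "cy" (the principal point, pixels), "T" (4x4, takes a point from camera to world coordinates). Camera axes: x right, y up, looking along -z (the intrinsics and any distortion apply to the point x, -y, -z); pixel columns grow to the right and rows downward; lengths in m; the calibration is good to about 2 mm. A picture is of the moment at which its call begins.
- sign_off(): hands the job in, once; it reports no verdict.
The state is a dict: "time": time; "joint_positions": joint angles; "joint_vel": joint speeds; "joint_torque": joint torques, N m; "tool_pos": TCP position; "ee_rot": TCP orientation; "wrist_force": force on the tool from outside, world axes, zero at the start; "ft_torque": the same for the moment, N m; "opening": opening from 0.0 (shut) to 1.0 (fully open).
Only numpy, scipy, OpenCV 4.12 (cv2) and the standard library are available. Lean on these libraries where they do the work, as an engineer would, in place of code of your own. Each camera call takes 0.05 s, during which the arm holds its last target. There are 200 camera calls.

TASK

The clip-on lid of the clear storage box is lying on loose: press down each of its four rim sections with a fingertip until every one clicks shut and lies flat. Only press: do not pick up or tip the box, leave it standing where it is, and do not disturb the vase, the jar and the wood slice beside it.

Things in the scene. Friction and masses are not known exactly. Their poses are not given: they have to be found in the camera images.
- box: Loose clear plastic tub (about 0.7 kg) with a white snap-fit lid, 176 (x) by 136 mm (y). Origin: centre of its underside, on the table; z up. The fixed centre panel of the lid, 104 x 64 mm, is 74 mm high. On each of the four sides a rim section is hinged along that panel's edge; all four are unclipped and stand up, highest at the outer edge. Pushed sideways the box slides.
- flap_east (a joint): Hinge of the rim section on the box's short +x side: angle (rad) by which it is raised. 0 = flat and clicked shut; 0.32 = freely raised (outer edge about 11 mm up). Starts between 0.24 and 0.32. Pressed down near the outer edge it resists with 6 to 8 N, then snaps shut below about 0.08 and stays shut; let go before that, it stays up or springs partly back.
- press_east (a point): Point on the top face of the section on the short +x side (68 mm long, 36 mm from hinge to outer edge, 4 mm thick, with a skirt 10 mm down at the outer edge): mid-length, 24 mm out from the hinge, 12 mm in from the outer edge; moves with it. x axis points outward (+x of the box), y along the section. Shut, it is 74 mm above the table; open, 80 to 82 mm.
- flap_north (a joint): Hinge of the rim section on the box's long +y side: angle (rad) by which it is raised. 0 = flat and clicked shut; 0.32 = freely raised (outer edge about 11 mm up). Starts between 0.24 and 0.32. Pressed down near the outer edge it resists with 6 to 8 N, then snaps shut below about 0.08 and stays shut; let go before that, it stays up or springs partly back.
- press_north (a point): Point on the top face of the section on the long +y side (108 mm long, 36 mm from hinge to outer edge, 4 mm thick, with a skirt 10 mm down at the outer edge): mid-length, 24 mm out from the hinge, 12 mm in from the outer edge; moves with it. x axis points outward (+y of the box), y along the section. Shut, it is 74 mm above the table; open, 80 to 82 mm.
- flap_west (a joint): Hinge of the rim section on the box's short -x side: angle (rad) by which it is raised. 0 = flat and clicked shut; 0.32 = freely raised (outer edge about 11 mm up). Starts between 0.24 and 0.32. Pressed down near the outer edge it resists with 6 to 8 N, then snaps shut below about 0.08 and stays shut; let go before that, it stays up or springs partly back.
- press_west (a point): Point on the top face of the section on the short -x side (68 mm long, 36 mm from hinge to outer edge, 4 mm thick, with a skirt 10 mm down at the outer edge): mid-length, 24 mm out from the hinge, 12 mm in from the outer edge; moves with it. x axis points outward (-x of the box), y along the section. Shut, it is 74 mm above the table; open, 80 to 82 mm.
- flap_south (a joint): Hinge of the rim section on the box's long -y side: angle (rad) by which it is raised. 0 = flat and clicked shut; 0.32 = freely raised (outer edge about 11 mm up). Starts between 0.24 and 0.32. Pressed down near the outer edge it resists with 6 to 8 N, then snaps shut below about 0.08 and stays shut; let go before that, it stays up or springs partly back.
- press_south (a point): Point on the top face of the section on the long -y side (108 mm long, 36 mm from hinge to outer edge, 4 mm thick, with a skirt 10 mm down at the outer edge): mid-length, 24 mm out from the hinge, 12 mm in from the outer edge; moves with it. x axis points outward (-y of the box), y along the section. Shut, it is 74 mm above the table; open, 80 to 82 mm.
- vase: Bystander: terracotta vase, 108 mm high, 80 mm across, loose, origin under its centre. Not to be disturbed.
- jar: Bystander: white paint jar, 75 mm high, 52 mm across, loose, origin under its centre. Not to be disturbed.
- slice: Bystander: round slice of wood, 84 mm across, 16 mm thick, loose, lying flat, origin under its centre. Not to be disturbed.
Mind the look-alikes: they are no part of the job. Leave any red look-alike of the box alone.

How it is judged:
By the outcome, as a careful person would: the job done as asked, in the order asked, and still so for the second after the job is handed in, with the robot touching nothing.
It also fails if it takes over 45 s, if anything falls off the work surface, if the arm or the gripper's body presses on something with over 40 N, if the wrist force passes 120 N, or if a joint passes its speed limit or range.

## Working session

There is one attempt and no reset: what is moved stays moved. The work goes in short steps, Python scripts to look and compute and a tool call to move; the robot and the scene stay as the last step left them, time stands still between calls to the robot, and variables do not carry over. Pictures are saved under pics/ and viewed, about 8 in all and at most 12, crops included, and the job is handed in when it is done.

Besides the shell and the picture viewer there is one more tool, called after "Emit:" as name(argument=value, ...), one argument or row to a line, values as JSON. carry_out: Moves the arm, as the interface text tells. Its arguments: {"type":"object","properties":{"plan":{"type":"array","items":{"type":"object","properties":{"dr":{"type":"array","items":{"type":"number"}},"delta_pos":{"type":"array","items":{"type":"number"}},"fingers":{"type":"number"}}}}},"required":["plan"]}

```bash
mkdir -p pics; cat > h.py <<'E'
import numpy as np, cv2
from plant import observe,get_image,sign_off
def grab(n):
    d=get_image(n); np.savez(f'{n}.npz',**d); return d
def world(d,u,v,z=None):
    f=192/np.tan(np.radians(float(d['fovy']))/2)
    if z is None: z=d['range_z'][int(v),int(u)]
    return (d['T']@np.array([(u-d['cx'])/f*z,-(v-d['cy'])/f*z,-z,1]))[:3]
def cloud(d):
    f=192/np.tan(np.radians(float(d['fovy']))/2); z=d['range_z']
    v,u=np.mgrid[:384,:512]
    P=np.stack([(u-d['cx'])/f*z,-(v-d['cy'])/f*z,-z,np.ones_like(z)],-1)
    return (P@np.array(d['T']).T)[...,:3]
E
python3 - <<'E'
from h import *
for n in ['top','side']:
    d=grab(n); cv2.imwrite(f'pics/{n}0.png',cv2.resize(d['img'],None,fx=1.5,fy=1.5)); print({k:v for k,v in d.items() if k not in('img','range_z')})
print(observe())
E
```

```text
{'fovy': 45.62600947381516, 'cx': 247.30095881830377, 'cy': 193.4184404787673, 'T': array([[-0.01059663,  0.98336338, -0.18133994,  0.3044431 ],
       [-0.99984259, -0.00783896,  0.01591713, -0.04166293],
       [ 0.0142308 ,  0.18148006,  0.98329165,  1.24534652],
       [ 0.        ,  0.        ,  0.        ,  1.        ]])}
{'fovy': 53.55658919956974, 'cx': 251.15558622791895, 'cy': 187.5599306278255, 'T': array([[ 0.98871022,  0.10636505, -0.10553944,  0.39900922],
       [-0.14917571,  0.76499126, -0.62652612, -0.70181295],
       [ 0.01409627,  0.6351967 ,  0.77222176,  0.85122435],
       [ 0.        ,  0.        ,  0.        ,  1.        ]])}
{'time': 0.1, 'joint_positions': array([-1.47451819e+00,  2.07352696e-01,  1.54280673e+00, -1.30036241e-05,
        1.39345454e+00, -1.50530106e-01]), 'joint_vel': array([ 1.87431596e-03, -2.71968650e-03, -5.14787822e-03,  5.99500566e-04,
       -2.47843145e-04,  9.35838257e-05]), 'joint_torque': array([-4.75709021e-04, -3.71862888e+01, -2.82293540e+01,  7.01421197e-02,
        3.11992632e-02, -4.95087193e-05]), 'tool_pos': array([ 0.14037658, -0.55686196,  0.2043988 ]), 'ee_rot': array([ 0.43516698,  0.5582382 , -0.43413551,  0.55724876]), 'wrist_force': array([-0.17572954, -0.11933267, -0.35266547]), 'ft_torque': array([ 0.01332869, -0.00792355,  0.03004762]), 'opening': 1.0008972717514253}
```

View pics/top0.png

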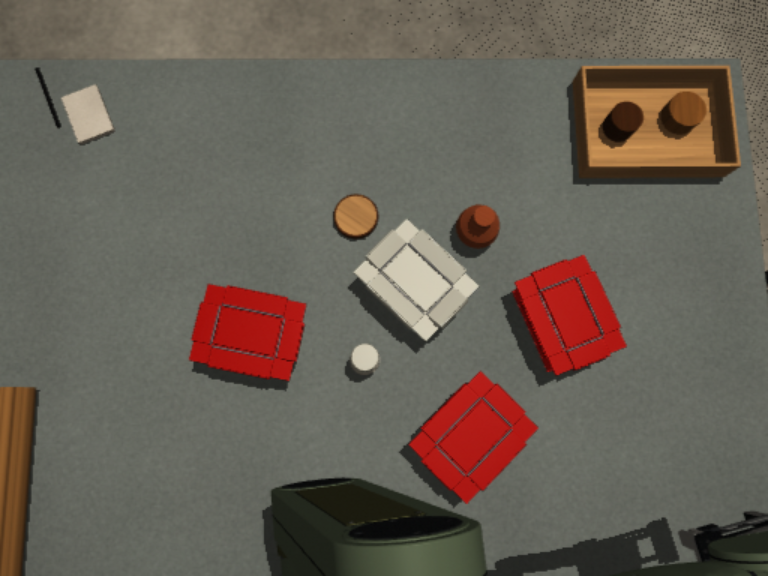

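View pics/side0.png

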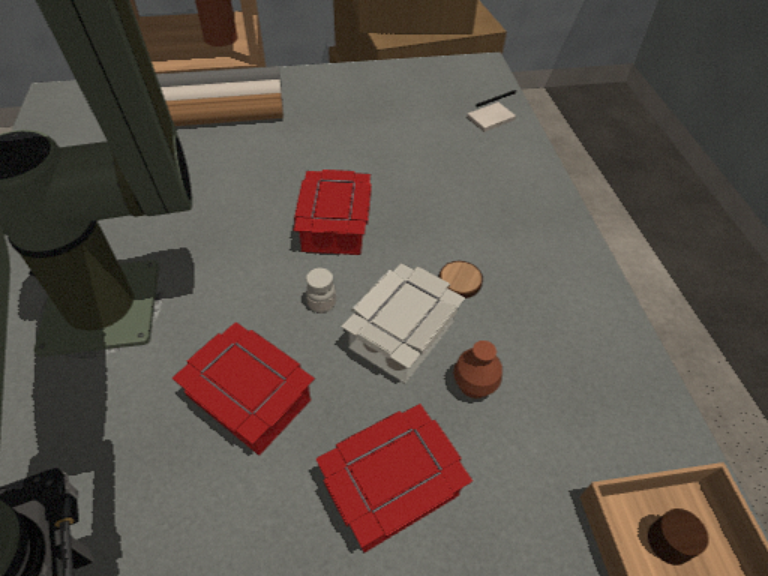

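The target is the only white box, at about (415,280) in the top picture and (405,320) in the side picture. The three red ones, at (248,333), (570,315) and (475,437) in the top picture, are look-alikes. Next I'll confirm it in a crop and fit its pose.

```bash
python3 - <<'E'
from h import *
from scipy.spatial.transform import Rotation as R
d=dict(np.load('top.npz')); P=cloud(d); im=d['img'].astype(int)
m=(P[...,2]>.06)&(P[...,2]<.1)&(im.min(-1)>95); 
n,l,s,c=cv2.connectedComponentsWithStats(m.astype(np.uint8))
k=l[187,277]; print(k,s[k],c[k])
Q=P[l==k]; (cx,cy),wh,a=cv2.minAreaRect((Q[:,:2]*1000).astype(np.float32)); print('rect',cx,cy,wh,a)
f=192/np.tan(np.radians(float(d['fovy']))/2)
def px(p):
    q=np.linalg.inv(d['T'])@np.r_[p,1]; return np.array([d['cx']+f*q[0]/-q[2], d['cy']-f*q[1]/-q[2]])
th=np.radians(a if wh[0]>wh[1] else a+90); C=np.array([cx,cy])/1e3
ex=np.array([np.cos(th),np.sin(th)]); ey=np.array([-ex[1],ex[0]])
S=6;x0,y0=225,135
big=cv2.resize(d['img'][y0:y0+100,x0:x0+110],None,fx=S,fy=S,interpolation=cv2.INTER_CUBIC)
pp=lambda p:tuple(int(t) for t in (px(p)-[x0,y0]+.5)*S)
poly=np.array([pp(np.r_[C+sx*.052*ex+sy*.032*ey,.074]) for sx,sy in [(1,1),(1,-1),(-1,-1),(-1,1)]])
cv2.polylines(big,[poly],True,(0,0,255),1)
for i,(n,o) in enumerate([('A+x',ex*.076),('B-x',-ex*.076),('C+y',ey*.056),('D-y',-ey*.056)]):
    w=C+o; print(n,(w*1000).round(1),'r',np.hypot(*w).round(3)); q=pp(np.r_[w,.081]); cv2.circle(big,q,4,(0,0,255),1); cv2.putText(big,n,q,0,.5,(255,0,0),1)
cv2.imwrite('pics/crop1.png',big); print('ex',ex)
for nm,u,v in [('vase',322,145),('slice',237,144),('jar',243,239)]: print(nm,world(d,u,v))
print(R.from_quat(observe()['ee_rot']).as_matrix().round(4))
E
```

```text
1 [ 236  146   83   81 3403] [277.55803703 185.39905965]
rect 541.360107421875 -140.83697509765625 (183.74359130859375, 142.42440795898438) 45.88274002075195
A+x [594.3 -86.3] r 0.6
B-x [ 488.5 -195.4] r 0.526
C+y [ 501.2 -101.9] r 0.511
D-y [ 581.6 -179.8] r 0.609
ex [0.6961291  0.71791663]
vase [ 0.64014893 -0.25493728  0.10820125]
slice [ 0.67091274 -0.03428666  0.01891679]
jar [ 0.4012333  -0.04830621  0.0807932 ]
[[-2.000e-04  9.697e-01  2.443e-01]
 [ 2.000e-03  2.443e-01 -9.697e-01]
 [-1.000e+00  3.000e-04 -2.000e-03]]
```

View pics/crop1.png

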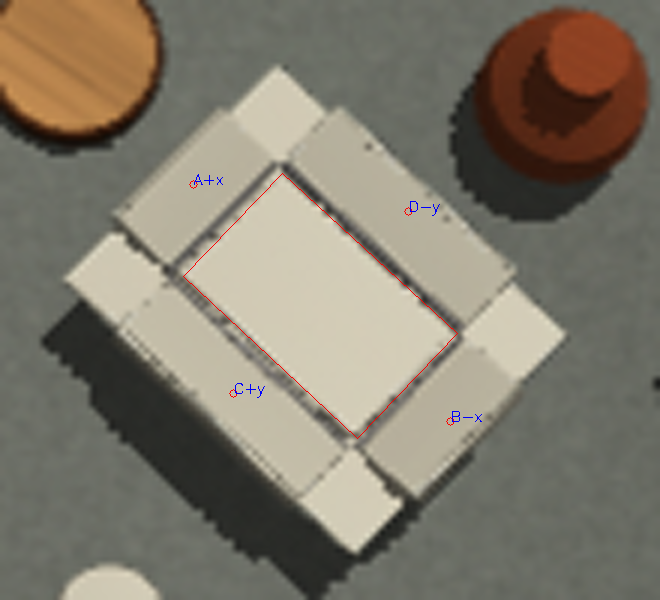

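Emit:
carry_out(
  plan=[
    {"dr":[0,0,0],"delta_pos":[0,50,-31],"fingers":0},
    {"dr":[-8,0,0],"delta_pos":[10,100,-62],"fingers":0},
    {"dr":[-16,0,0],"delta_pos":[20,150,-93],"fingers":0},
    {"dr":[-24,0,0],"delta_pos":[30,200,-125],"fingers":0},
    {"dr":[-31.8,0,0],"delta_pos":[40,250,-156],"fingers":0},
    {"dr":[-31.8,0,0],"delta_pos":[50,300,-187],"fingers":0},
    {"dr":[-31.8,0,0],"delta_pos":[60,350,-218],"fingers":0},
    {"dr":[-31.8,0,0],"delta_pos":[60,400,-249],"fingers":0},
  ],
)

```text
time: 1.1
tool_pos: [0.4677, -0.2162, 0.1441]
ee_rot: [0.265, 0.656, -0.265, 0.655]
wrist_force: [0.7, -0.5, 0.4]
opening: 0.186
```

```bash
cat > to.py <<'E'
import sys
from h import *
from scipy.spatial.transform import Rotation as R
o=observe(); r=R.from_quat(o['ee_rot']).as_matrix(); p=o['tool_pos']*1e3
print('t',round(o['time'],2),'p',p.round(1),'zang',np.degrees(np.arctan2(r[1,2],r[0,2])).round(1),'tilt',r[2].round(3),'F',o['wrist_force'].round(1),'op',round(o['opening'],2))
for n,w in dict(A=(594.3,-86.3),B=(488.5,-195.4),C=(501.2,-101.9),D=(581.6,-179.8)).items():
    print(n,(r.T@(np.r_[w,110]-p)).round(1))
E
python3 to.py
```

```text
t 1.1 p [ 467.7 -216.2  144.1] zang -44.1 tilt [-1.    -0.001 -0.002] F [ 0.7 -0.5  0.4] op 0.19
A [ 34.  181.5   0.7]
B [34.1 29.5  0.6]
C [ 34.2 105.5 -55.3]
D [ 33.9 105.4  56.6]
```

Emit:
carry_out(
  plan=[
    {"dr":[0,0,0],"delta_pos":[10,20,0.6],"fingers":0},
    {"dr":[0,0,0],"delta_pos":[34,30,0.6],"fingers":0},
    {"dr":[0,0,0],"delta_pos":[47,30,0.6],"fingers":0},
    {"dr":[0,0,0],"delta_pos":[47,30,0.6],"fingers":0},
  ],
)

```text
time: 1.6
tool_pos: [0.4873, -0.1968, 0.097]
ee_rot: [0.265, 0.657, -0.265, 0.654]
wrist_force: [-0.2, 0.1, 0.4]
opening: 0.005
```

```bash
python3 to.py; python3 -c "
from h import *
a=grab('side')['img'][160:310,200:350]; b=grab('wrist')['img']
cv2.imwrite('pics/b1.png',np.hstack([cv2.resize(a,(400,400),interpolation=2),cv2.resize(b,(400,300))] if 0 else [cv2.resize(a,(384,384),interpolation=2),cv2.resize(b,(384,288))][:1]+[cv2.copyMakeBorder(cv2.resize(b,(384,288)),0,96,0,0,0)]))"
```

```text
t 1.6 p [ 487.3 -196.8   97. ] zang -44.1 tilt [-1.    -0.001 -0.004] F [-0.2  0.1  0.4] op 0.0
A [-1.320e+01  1.538e+02 -1.000e-01]
B [-13.    1.8  -0.2]
C [-12.9  77.8 -56.1]
D [-13.3  77.8  55.8]
```

View pics/b1.png

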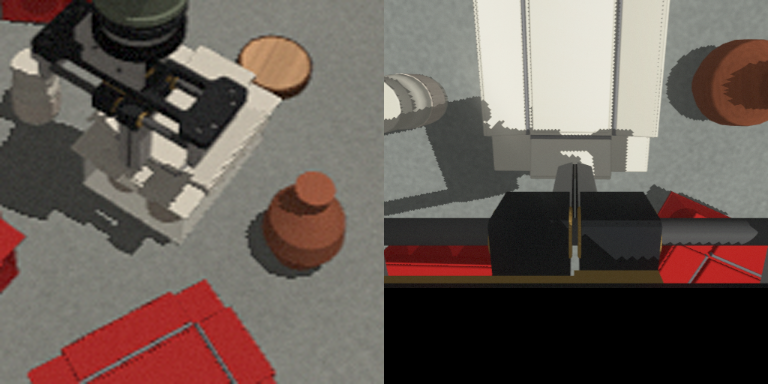

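The side view shows the fingers over the near short section. In the wrist view the finger is at column 575 and the section's middle at about 572, so they line up. I'll press now.

Emit:
carry_out(
  plan=[
    {"dr":[0,0,0],"delta_pos":[8,1,0],"fingers":0},
    {"dr":[0,0,0],"delta_pos":[13,1,0],"fingers":0},
    {"dr":[0,0,0],"delta_pos":[16,1,0],"fingers":0},
    {"dr":[0,0,0],"delta_pos":[18,1,0],"fingers":0},
    {"dr":[0,0,0],"delta_pos":[20,1,0],"fingers":0},
    {"dr":[0,0,0],"delta_pos":[21,1,0],"fingers":0},
    {"dr":[0,0,0],"delta_pos":[22,1,0],"fingers":0},
    {"dr":[0,0,0],"delta_pos":[22,1,0],"fingers":0},
  ],
)

```text
time: 2.7
tool_pos: [0.4897, -0.1972, 0.077]
ee_rot: [0.265, 0.655, -0.266, 0.656]
wrist_force: [-2.0, -1.5, 3.3]
opening: 0.007
```

Emit:
carry_out(
  plan=[
    {"dr":[0,0,0],"delta_pos":[1,0,0],"fingers":0},
    {"dr":[0,0,0],"delta_pos":[2,0,0],"fingers":0},
    {"dr":[0,0,0],"delta_pos":[3,0,0],"fingers":0},
    {"dr":[0,0,0],"delta_pos":[3,0,0],"fingers":0},
  ],
)

```text
time: 3.2
tool_pos: [0.4897, -0.1971, 0.0739]
ee_rot: [0.265, 0.655, -0.265, 0.656]
wrist_force: [-2.3, -1.4, 6.1]
opening: 0.004
```

Emit:
carry_out(
  plan=[
    {"dr":[0,0,0],"delta_pos":[1,0,0],"fingers":0},
    {"dr":[0,0,0],"delta_pos":[2,0,0],"fingers":0},
    {"dr":[0,0,0],"delta_pos":[2,0,0],"fingers":0},
  ],
)

```text
time: 3.58
tool_pos: [0.4897, -0.1972, 0.0733]
ee_rot: [0.265, 0.655, -0.265, 0.656]
wrist_force: [-6.6, -0.5, 13.4]
opening: 0.007
```

Emit:
carry_out(
  plan=[
    {"dr":[0,0,0],"delta_pos":[-8,0,0],"fingers":0},
    {"dr":[0,0,0],"delta_pos":[-30,0,0],"fingers":0},
    {"dr":[-10,0,0],"delta_pos":[-36,20,-15],"fingers":0},
    {"dr":[-20,0,0],"delta_pos":[-36,40,-30],"fingers":0},
    {"dr":[-30,0,0],"delta_pos":[-36,60,-45],"fingers":0},
    {"dr":[-40,0,0],"delta_pos":[-36,77,-56],"fingers":0},
    {"dr":[-50,0,0],"delta_pos":[-36,77,-56],"fingers":0},
    {"dr":[-60,0,0],"delta_pos":[-36,77,-56],"fingers":0},
  ],
)

```text
time: 4.58
tool_pos: [0.5027, -0.1009, 0.1067]
ee_rot: [-0.1, 0.7, 0.101, 0.7]
wrist_force: [0.2, 0.9, -0.5]
opening: 0.007
```

Emit:
carry_out(
  plan=[
    {"dr":[-10,0,0],"delta_pos":[0,0,0],"fingers":0},
    {"dr":[-20,0,0],"delta_pos":[5,0,0],"fingers":0},
    {"dr":[-30,0,0],"delta_pos":[10,0,0],"fingers":0},
    {"dr":[-30,0,0],"delta_pos":[10,0,0],"fingers":0},
  ],
)

```text
time: 5.08
tool_pos: [0.5022, -0.1014, 0.0964]
ee_rot: [-0.275, 0.652, 0.276, 0.651]
wrist_force: [0.8, 0.2, 0.2]
opening: 0.008
```

```bash
python3 to.py; python3 -c "
from h import *
a=grab('side'); P=cloud(a)
C=np.array([.5414,-.1408]);ex=np.array([.696,.718]);ey=np.array([-.718,.696])
q=P.reshape(-1,3);u=(q[:,:2]-C)@ex;v=(q[:,:2]-C)@ey
for n,s in [('panel',(abs(u)<.04)&(abs(v)<.02)),('B',(abs(u+.082)<.004)&(abs(v)<.025)),('A',(abs(u-.082)<.004)&(abs(v)<.025)),('D',(abs(v+.062)<.004)&(abs(u)<.04)),('C',(abs(v-.062)<.004)&(abs(u)<.04))]:
    z=q[s&(q[:,2]>.06)&(q[:,2]<.1),2]; print(n,len(z),np.median(z)*1e3)
cv2.imwrite('pics/c1.png',cv2.resize(a['img'][150:310,200:360],(560,560),interpolation=2))"
```

```text
t 5.08 p [ 502.2 -101.4   96.4] zang 45.8 tilt [-1.     0.002  0.   ] F [0.8 0.2 0.2] op 0.01
A [-13.7 -55.5  75. ]
B [-13.7 -55.7 -77. ]
C [-13.6   0.4  -1. ]
D [ -13.8 -111.6   -0.9]
panel 403 73.83178470919472
B 55 74.02841761857026
A 53 81.03122456070466
D 81 80.92926660860311
C 49 81.28488705476123
```

View pics/c1.png

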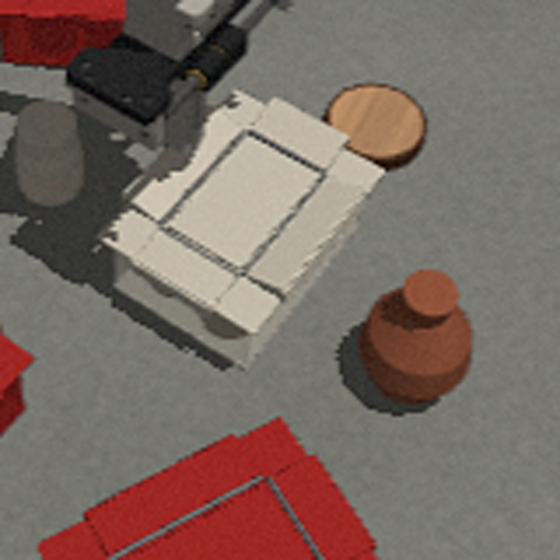

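The near short section (B, in front at about (190,265)) now lies flat: depth gives 74.0 mm, against about 81 mm for the other three. The fingers are over C, so I'll press that next.

Emit:
carry_out(
  plan=[
    {"dr":[0,0,0],"delta_pos":[10,0,0],"fingers":0},
    {"dr":[0,0,0],"delta_pos":[14,0,0],"fingers":0},
    {"dr":[0,0,0],"delta_pos":[17,0,0],"fingers":0},
    {"dr":[0,0,0],"delta_pos":[20,0,0],"fingers":0},
    {"dr":[0,0,0],"delta_pos":[22,0,0],"fingers":0},
    {"dr":[0,0,0],"delta_pos":[24,0,0],"fingers":0},
    {"dr":[0,0,0],"delta_pos":[25,0,0],"fingers":0},
    {"dr":[0,0,0],"delta_pos":[25,0,0],"fingers":0},
  ],
)

```text
time: 6.12
tool_pos: [0.5022, -0.1016, 0.0738]
ee_rot: [-0.275, 0.651, 0.277, 0.651]
wrist_force: [-5.6, 3.4, 10.4]
opening: 0.006
```

Emit:
carry_out(
  plan=[
    {"dr":[0,0,0],"delta_pos":[1,0,0],"fingers":0},
    {"dr":[0,0,0],"delta_pos":[2,0,0],"fingers":0},
    {"dr":[0,0,0],"delta_pos":[2,0,0],"fingers":0},
  ],
)

```text
time: 6.5
tool_pos: [0.5023, -0.1015, 0.0734]
ee_rot: [-0.275, 0.651, 0.277, 0.651]
wrist_force: [-9.2, 5.0, 21.0]
opening: 0.007
```

C has bottomed out, with the force rising to 21 N. I'll lift and move over to D.

Emit:
carry_out(
  plan=[
    {"dr":[0,0,0],"delta_pos":[-10,0,0],"fingers":0},
    {"dr":[0,0,0],"delta_pos":[-30,0,0],"fingers":0},
    {"dr":[0,0,0],"delta_pos":[-35,-40,-1],"fingers":0},
    {"dr":[0,0,0],"delta_pos":[-35,-80,-1],"fingers":0},
    {"dr":[0,0,0],"delta_pos":[-30,-111,-1],"fingers":0},
    {"dr":[0,0,0],"delta_pos":[-25,-111,-1],"fingers":0},
    {"dr":[0,0,0],"delta_pos":[-25,-111,-1],"fingers":0},
  ],
)

```text
time: 7.38
tool_pos: [0.5805, -0.1793, 0.0942]
ee_rot: [-0.275, 0.652, 0.277, 0.65]
wrist_force: [-0.4, -0.4, -0.3]
opening: 0.006
```

```bash
cat > chk.py <<'E'
from h import *
a=grab('side'); b=grab('top')
C=np.array([.5414,-.1408]);ex=np.array([.696,.718]);ey=np.array([-.718,.696])
for nm,d in (('side',a),('top',b)):
  q=cloud(d).reshape(-1,3);u=(q[:,:2]-C)@ex;v=(q[:,:2]-C)@ey
  print(nm,[(n,int((k:=s&(q[:,2]>.06)&(q[:,2]<.095)).sum()),(np.median(q[k,2])*1e3).round(1)) for n,s in [('panel',(abs(u)<.04)&(abs(v)<.02)),('A',(abs(u-.082)<.004)&(abs(v)<.025)),('B',(abs(u+.082)<.004)&(abs(v)<.025)),('C',(abs(v-.062)<.004)&(abs(u)<.04)),('D',(abs(v+.062)<.004)&(abs(u)<.04))]])
E
python3 to.py; python3 chk.py
```

```text
t 7.38 p [ 580.5 -179.3   94.2] zang 45.9 tilt [-1.     0.003 -0.001] F [-0.4 -0.4 -0.3] op 0.01
A [-15.7  54.8  76.4]
B [-15.6  54.9 -75.6]
C [-15.4 110.8   0.4]
D [-15.8  -1.1   0.4]
side [('panel', 185, np.float64(73.8)), ('A', 0, np.float64(nan)), ('B', 56, np.float64(73.9)), ('C', 76, np.float64(73.9)), ('D', 73, np.float64(81.4))]
top [('panel', 0, np.float64(nan)), ('A', 54, np.float64(83.1)), ('B', 0, np.float64(nan)), ('C', 1, np.float64(75.5)), ('D', 1, np.float64(80.7))]
  return _methods._mean(a, axis=axis, dtype=dtype,
  ret = ret.dtype.type(ret / rcount)
```

C is shut at 73.9 mm, so D is next.

Emit:
carry_out(
  plan=[
    {"dr":[0,0,0],"delta_pos":[8,-1,0],"fingers":0},
    {"dr":[0,0,0],"delta_pos":[12,-1,0],"fingers":0},
    {"dr":[0,0,0],"delta_pos":[15,-1,0],"fingers":0},
    {"dr":[0,0,0],"delta_pos":[18,-1,0],"fingers":0},
    {"dr":[0,0,0],"delta_pos":[20,-1,0],"fingers":0},
    {"dr":[0,0,0],"delta_pos":[22,-1,0],"fingers":0},
    {"dr":[0,0,0],"delta_pos":[24,-1,0],"fingers":0},
    {"dr":[0,0,0],"delta_pos":[24,-1,0],"fingers":0},
  ],
)

```text
time: 8.48
tool_pos: [0.5838, -0.1819, 0.0735]
ee_rot: [-0.277, 0.65, 0.275, 0.652]
wrist_force: [-1.2, -2.0, 9.1]
opening: 0.006
```

Emit:
carry_out(
  plan=[
    {"dr":[0,0,0],"delta_pos":[1,0,0],"fingers":0},
    {"dr":[0,0,0],"delta_pos":[2.5,0,0],"fingers":0},
    {"dr":[0,0,0],"delta_pos":[2.5,0,0],"fingers":0},
  ],
)

```text
time: 8.85
tool_pos: [0.584, -0.182, 0.0727]
ee_rot: [-0.277, 0.65, 0.275, 0.652]
wrist_force: [-4.5, -0.0, 16.7]
opening: 0.002
```

D has bottomed out too. I'll lift, turn back and go over A.

Emit:
carry_out(
  plan=[
    {"dr":[0,0,0],"delta_pos":[-10,0,0],"fingers":0},
    {"dr":[0,0,0],"delta_pos":[-32,0,0],"fingers":0},
    {"dr":[10,0,0],"delta_pos":[-40,15,20],"fingers":0},
    {"dr":[20,0,0],"delta_pos":[-40,30,40],"fingers":0},
    {"dr":[30,0,0],"delta_pos":[-40,45,60],"fingers":0},
    {"dr":[40,0,0],"delta_pos":[-40,56,76],"fingers":0},
    {"dr":[50,0,0],"delta_pos":[-40,56,76],"fingers":0},
    {"dr":[60,0,0],"delta_pos":[-40,56,76],"fingers":0},
  ],
)

```text
time: 9.85
tool_pos: [0.5944, -0.0864, 0.1079]
ee_rot: [0.089, 0.702, -0.088, 0.701]
wrist_force: [0.7, -0.2, -0.2]
opening: 0.006
```

Emit:
carry_out(
  plan=[
    {"dr":[10,0,0],"delta_pos":[5,0,0],"fingers":0},
    {"dr":[20,0,0],"delta_pos":[10,0,0],"fingers":0},
    {"dr":[30,0,0],"delta_pos":[15,0,0],"fingers":0},
    {"dr":[30,0,0],"delta_pos":[15,0,0],"fingers":0},
  ],
)

```text
time: 10.35
tool_pos: [0.594, -0.0868, 0.0925]
ee_rot: [0.265, 0.657, -0.265, 0.655]
wrist_force: [-1.1, 0.4, 0.1]
opening: 0.005
```

```bash
python3 to.py; python3 -W ignore chk.py
```

```text
t 10.35 p [594.  -86.8  92.5] zang -43.9 tilt [-1.    -0.001 -0.003] F [-1.1  0.4  0.1] op 0.0
A [-17.5   0.5  -0.2]
B [ -17.3 -151.4   -0.7]
C [-17.2 -75.3 -56.4]
D [-17.5 -75.6  55.5]
side [('panel', 400, np.float64(73.9)), ('A', 33, np.float64(81.5)), ('B', 56, np.float64(74.0)), ('C', 73, np.float64(74.2)), ('D', 85, np.float64(74.0))]
top [('panel', 227, np.float64(74.5)), ('A', 0, np.float64(nan)), ('B', 56, np.float64(75.0)), ('C', 10, np.float64(74.6)), ('D', 83, np.float64(75.1))]
```

Emit:
carry_out(
  plan=[
    {"dr":[0,0,0],"delta_pos":[7,0,0],"fingers":0},
    {"dr":[0,0,0],"delta_pos":[10,0,0],"fingers":0},
    {"dr":[0,0,0],"delta_pos":[13,0,0],"fingers":0},
    {"dr":[0,0,0],"delta_pos":[16,0,0],"fingers":0},
    {"dr":[0,0,0],"delta_pos":[18,0,0],"fingers":0},
    {"dr":[0,0,0],"delta_pos":[20,0,0],"fingers":0},
    {"dr":[0,0,0],"delta_pos":[22,0,0],"fingers":0},
    {"dr":[0,0,0],"delta_pos":[22,0,0],"fingers":0},
  ],
)

```text
time: 11.45
tool_pos: [0.5966, -0.0864, 0.0738]
ee_rot: [0.266, 0.655, -0.264, 0.656]
wrist_force: [-0.9, 4.1, 6.6]
opening: 0.01
```

Emit:
carry_out(
  plan=[
    {"dr":[0,0,0],"delta_pos":[1,0,0],"fingers":0},
    {"dr":[0,0,0],"delta_pos":[2.5,0,0],"fingers":0},
    {"dr":[0,0,0],"delta_pos":[2.5,0,0],"fingers":0},
  ],
)

```text
time: 11.82
tool_pos: [0.5967, -0.0864, 0.0733]
ee_rot: [0.266, 0.655, -0.264, 0.656]
wrist_force: [-4.4, 4.8, 16.9]
opening: 0.007
```

A has bottomed out. I'll retreat straight up and clear of the box, then check.

Emit:
carry_out(
  plan=[
    {"dr":[0,0,0],"delta_pos":[-10,0,0],"fingers":0},
    {"dr":[0,0,0],"delta_pos":[-50,0,0],"fingers":0},
    {"dr":[0,0,0],"delta_pos":[-90,0,0],"fingers":0},
    {"dr":[0,0,0],"delta_pos":[-110,0,-50],"fingers":0},
    {"dr":[0,0,0],"delta_pos":[-110,0,-100],"fingers":0},
    {"dr":[0,0,0],"delta_pos":[-110,0,-150],"fingers":0},
    {"dr":[0,0,0],"delta_pos":[-110,0,-200],"fingers":0},
    {"dr":[0,0,0],"delta_pos":[-110,0,-200],"fingers":0},
  ],
)

```text
time: 12.82
tool_pos: [0.4488, 0.0533, 0.1787]
ee_rot: [0.264, 0.657, -0.264, 0.655]
wrist_force: [0.9, 0.3, -0.4]
opening: 0.009
```

```bash
cp top.npz /tmp/; python3 to.py; python3 -W ignore chk.py; python3 -c "
from h import *
d=dict(np.load('side.npz'));t=dict(np.load('top.npz'))
cv2.imwrite('pics/end.png',np.hstack([cv2.resize(x,(400,400),interpolation=2) for x in (d['img'][150:310,190:350],t['img'][120:270,215:365])]))"
```

```text
t 12.82 p [448.8  53.3 178.7] zang -43.9 tilt [-1.    -0.001 -0.001] F [ 0.9  0.3 -0.4] op 0.01
A [ 68.5   0.3 201.7]
B [  68.7 -151.7  201.1]
C [ 68.6 -75.5 145.4]
D [ 68.5 -75.9 257.4]
side [('panel', 399, np.float64(73.8)), ('A', 40, np.float64(74.0)), ('B', 60, np.float64(74.6)), ('C', 77, np.float64(73.9)), ('D', 84, np.float64(74.0))]
top [('panel', 457, np.float64(74.6)), ('A', 52, np.float64(74.9)), ('B', 57, np.float64(75.3)), ('C', 91, np.float64(74.8)), ('D', 90, np.float64(75.1))]
```

View pics/end.png

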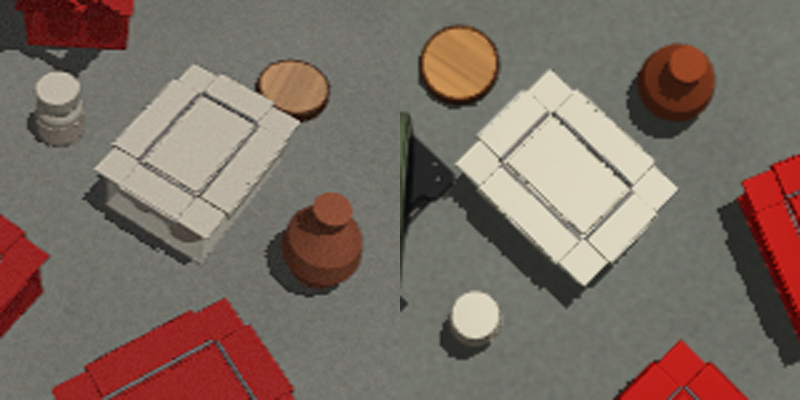

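The final pictures show all four sections flush with the panel (side view around (200,150), top view around (567,180)). The vase, jar and slice are where they were. I'll hand in.

```bash
python3 -c "
from h import *
print(sign_off())"
```

```text
the job is handed in; nothing more can be done
None
```

I pressed down all four rim sections of the white box's lid with the closed fingertips. On each one I kept going until the force rose to about 13–21 N, meaning it had bottomed out. The arm then backed off clear of the box, and I handed the job in at about 13 s.

- **Sections shut:** the last depth check put every section within 1 mm of the centre panel. The side camera read 73.9–74.6 mm (panel 73.8), and the top camera 74.8–75.3 mm (panel 74.6). Before pressing they stood at about 81 mm.
- **Surroundings:** by eye in the final pictures, the box, vase, jar and wood slice look unmoved; I did not measure their positions again. I never went near the red look-alikes except to pass over them.

No check failed. The top camera read about 1 mm higher than the side camera throughout, which is within the 2 mm calibration accuracy.

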